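# Put the singer's kit back in its own taped places

### The arm

A 6-joint arm with a two-finger parallel gripper is mounted at the origin on the work surface. World frame = base frame: x ahead of the robot, y to its left, z up, the work surface at z = 0. Lengths are in m, angles in degrees, forces in N, time in s.
With the tool pointing down it reaches from about 0.275 to 0.825 m from the base axis. Payload 4.9 kg.
Tool frame: the origin (TCP) lies on the centre line of the jaws, within the pads' length; the fingertips stand 22 mm ahead of it and the grasp point (between the pads) lies 3 mm ahead of it (finger_overhang is the z of the fingertips in the tool frame, in m); z points along the fingers, y is the line along which they close (so a half turn about z gives the same grasp; the last joint's range is limited). The gripper opens to 85 mm and grips with 20 to 120 N. Pads are 22 mm wide; open, the fingers measure 114 mm over their backs; the gripper's body (76 mm by 85 mm) begins 54 mm behind the grasp point. The pads swing forward as they close: fully open they stand 13 mm farther back than shut.
Start: joints at [59.462, 18.69, -11.035, 60.275, 0, 82.311], TCP at [0.214, 0.507, 0.253] pointing down, gripper open.
Joint ranges: [-152.03, 152.03], [-55.5, 102.48], [-74.3, 77.21], [-110.64, 120.58], [-84.22, 78.4], [-180, 180]. Speed limits (degrees/s): [147.25, 147.25, 180, 180, 180, 180].

### API

Orientations are given as [roll, pitch, yaw] about the fixed x, y, z axes, in that order (R = Rz(yaw) Ry(pitch) Rx(roll)).
In Python, from bench import * gives the robot as it stands. The module is installed in compiled form; this text tells all that it offers.
- The arm moves only by the tool carry_out, never from a script. Its argument "plan" is one flat list of numbers, 7 for each row, row after row: the turn, a rotation vector about the tool's x, y, z in degrees, then the shift along the tool's x, y, z in m, then the finger opening in m, from 0 to 0.0854. In form: [ax, ay, az, tx, ty, tz, jaw, ax, ay, az, tx, ty, tz, jaw, ...]. A call has exactly 10 rows; each row is the pose to reach, as a shift and turn from the pose commanded when the call began, along the tool's axes at that moment; what a row does not reach only later rows make up. A row lasts 1/10 s, in which the tool goes at most 50 mm and 8.59 degrees, less where a joint would pass 70% of its speed; a pose out of reach is approached as far as the arm can. A call with a gripper value outside its range is refused whole. The fingers move at their own pace and stop on an object; "force" is the grip in N (left out, the last holds). Time passes only in rows, so rows that repeat a pose let the fingers close, or fill a call up. It gives the time, the measured TCP pose, the force, the opening and the grip force at its end, in the units of the state.
- sense(): the state, without advancing time (a new reading comes with each control period).
- read_camera(name): name is "scene" or "top"; returns a dict with "image" (400x640x3 uint8, red, green, blue), "range_z" (400x640 float32, m along the optical axis (not along the pixel's ray), 0 where there is no reading), "intrinsics" (3x3 intrinsics, pixels), "rvec" (rotation vector, rad) and "tvec" (3), from world to camera coordinates, as OpenCV has them. Camera axes: x right, y down, z forward; pixel columns grow to the right and rows downward; lengths in m; the calibration is good to about 2 mm. A picture is of the moment at which its call begins.
- close_job(): hands the job in; it is judged then, once.
The state is a dict: "t": time; "joint_positions": joint angles; "qd": joint speeds; "joint_torque": joint torques, N m; "eef_pos": TCP position; "orientation": TCP orientation; "contact_force": force on the tool from outside, world axes, zero at the start; "wrist_torque": the same for the moment, N m; "finger_gap": finger opening in m; "finger_force": force on a finger pad.
Only numpy, scipy, OpenCV 4.12 (cv2) and the standard library are available. Lean on these libraries where they do the work, as an engineer would, in place of code of your own. Each camera call takes 0.05 s, during which the arm holds its last target. There are 200 camera calls.

### The job

On this backstage hand-off table the singer's microphone, belt pack and flask have each been left in another one's gaffer-taped place. Put every one back in the middle of its own outline (long box for the microphone, short box for the belt pack, eight-sided ring for the flask), the microphone and the pack lying straight along their boxes with the pack's display up, and the flask always kept upright; the place marked only by four corners is free, so you can park something there on the way. Set each thing down rather than dropping it, and leave the drinks can and the roll of tape where they are.

Things in the scene. Friction and masses are not known exactly. Their poses are not given: they have to be found in the camera images.
- mic_center (a point): Handheld radio microphone lying down: black handle 37 mm in diameter, steel ball grille 51 mm, hexagonal anti-roll ring 54 mm across flats behind the grille; 250 mm long, 0.3 kg. Point: mid-length on the handle's axis, 24 mm above the table (plain handle from 125 mm behind to 38 mm ahead of it; it balances within 20 mm of it, towards the grille). x: along it towards the grille; z up.
- pack_center (a point): Belt-pack radio transmitter lying flat, display and battery door up: grey box 88 mm long, 62 mm wide, 24 mm thick, with a 16 mm rubber aerial stub on one end; 0.17 kg. Point: the centre of the box, 12 mm above the table. x: along its length towards the aerial end, y across its width, z up.
- flask_center (a point): Standing brushed-steel drinks flask: body 62 mm in diameter up to 100 mm, shoulder to 113 mm, black ribbed screw cap 45 mm in diameter from 113 mm to the top at 149 mm (it can be lifted by the cap); 0.34 kg. Point: on its axis, half-way up, 74.5 mm above its foot. z up; round, so its yaw does not matter.
- place_mic: The microphone's place: long box of black gaffer tape stuck on the white table, 280 x 82 mm inside, tape 14 mm wide and flat (nothing to bump against). Origin: its centre on the table top; x along the long side (either way round is the same).
- place_pack: The belt pack's place: short box of black gaffer tape on the table, 134 x 94 mm inside, tape 14 mm wide and flat. Origin: its centre on the table top; x along the 134 mm side (either way round is the same); the centre of the pack's box goes here, not counting its aerial.
- place_flask: The flask's place: eight-sided ring of black gaffer tape on the table, 96 mm across inside, tape 14 mm wide and flat. Origin: its centre on the table top.
- place_spare: Free place, empty at the start: four L-shaped corners of black gaffer tape marking a square of 110 mm inside; its owner is out on stage. Origin: its centre on the table top.
- can: Bystander: plain aluminium drinks can, 66 mm in diameter, 115 mm tall, standing. Origin: centre of its foot.
- taperoll: Bystander: roll of black gaffer tape lying flat, 120 mm outside, 76 mm inside, 50 mm high. Origin: centre of its underside.

How it is judged:
By the outcome, as a careful person would: the job done as asked, in the order asked, and still so for the second after the job is handed in, with the robot touching nothing.
It also fails if it takes over 118 s, if anything falls off the work surface, if the arm or the gripper's body presses on something with over 40 N, if the wrist force passes 120 N, or if a joint passes its speed limit or range.

## Working session

There is one attempt and no reset: what is moved stays moved. The work goes in short steps, Python scripts to look and compute and a tool call to move; the robot and the scene stay as the last step left them, time stands still between calls to the robot, and variables do not carry over. Pictures are saved under pics/ and viewed, at most 14 in all, crops included, and the job is handed in when it is done.

Besides the shell and the picture viewer there is one more tool, called after ">>>" as a command line: name --argument value ..., lists and objects as JSON in quotes. carry_out: Moves the arm, as the interface text tells. Its arguments: {"type":"object","properties":{"plan":{"type":"array"},"force":{"type":"number"}},"required":["plan"]}

```bash
mkdir -p pics; python3 - <<'E'
from bench import *
import cv2,numpy as np
print(sense())
for n in("scene","top"):
    c=read_camera(n); cv2.imwrite(f"pics/{n}0.png",c["image"][:,:,::-1])
    R=cv2.Rodrigues(np.array(c["rvec"]))[0]; print(n,c["intrinsics"],R,-R.T@np.array(c["tvec"]).ravel())
    np.savez(f"{n}0.npz",**c)
E
```

```text
{'t': 0.0, 'joint_positions': array([ 5.94638718e+01,  1.87315909e+01, -1.10915099e+01,  6.02736311e+01,
        7.78422809e-04,  8.23105562e+01]), 'qd': array([ 0.01235594, -0.09893259, -0.06618788,  0.03549007, -0.10345198,
        0.03835398]), 'joint_torque': array([ 4.31170665e-04, -4.43389821e+01,  2.62446803e+01,  1.54664711e-02,
        2.86408977e-05,  1.47738717e-06]), 'eef_pos': array([0.21326301, 0.50639343, 0.25251066]), 'orientation': array([-1.79904242e+02, -1.37144864e-02,  1.57153303e+02]), 'contact_force': array([-0.59821827,  0.64295523,  1.07028893]), 'wrist_torque': array([ 0.07106308, -0.00130341,  0.02703148]), 'finger_force': 0.0, 'finger_gap': 0.08565249991771923}
scene [[414.22167229   0.         320.5588652 ]
 [  0.         414.22167229 204.5626114 ]
 [  0.           0.           1.        ]] [[-0.4410068   0.89738905  0.014349  ]
 [ 0.61198691  0.31236829 -0.72656595]
 [-0.6564945  -0.31163913 -0.68694689]] [1.22773463 0.34400284 0.79853484]
top [[477.81205888   0.         326.30314344]
 [  0.         477.81205888 199.85289834]
 [  0.           0.           1.        ]] [[-0.07176791 -0.9974098  -0.00480223]
 [-0.97586034  0.07121137 -0.20645955]
 [ 0.20626675 -0.01013087 -0.97844335]] [0.2653371  0.01057137 1.47328396]
```

View pics/scene0.png

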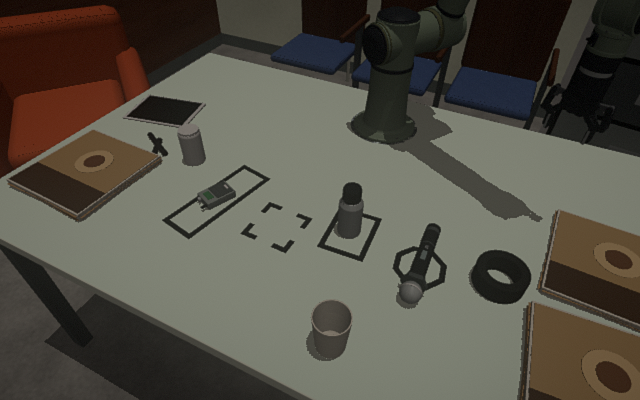

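View pics/top0.png

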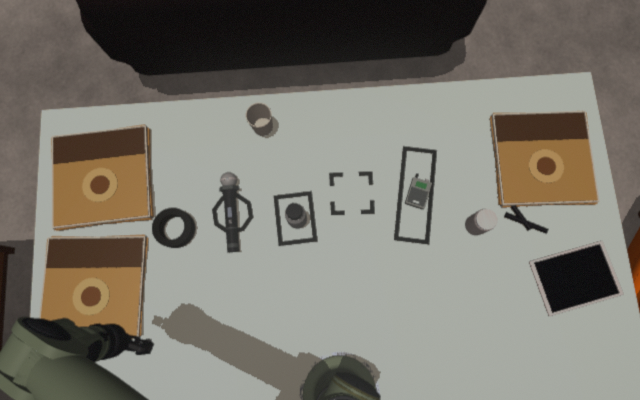

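The top view shows the pack at (418,192) inside the long box, the flask at (296,213) inside the short box, and the mic at (231,212) over the ring with its grille up-image. The spare corners are at (352,193), the can at (484,220) and the tape roll at (174,228).

```bash
cat > h.py <<'E'
import numpy as np,cv2
def cam(c):
    R=cv2.Rodrigues(np.array(c["rvec"]))[0]; return c["intrinsics"],R,np.array(c["tvec"]).ravel()
def ray(c,px,z):
    K,R,t=cam(c); px=np.asarray(px,float).reshape(-1,2)
    d=np.c_[px,np.ones(len(px))]@np.linalg.inv(K).T@R; o=-R.T@t
    return o+d*((z-o[2])/d[:,2])[:,None]
def cloud(c):
    K,R,t=cam(c); v,u=np.mgrid[:400,:640]; Z=c["range_z"]
    p=np.stack([(u-K[0,2])/K[0,0]*Z,(v-K[1,2])/K[1,1]*Z,Z],-1)
    P=(p-t)@R; P[Z<=0]=np.nan; return P
def rect(P):  # centre, sizes, yaw of long side
    (x,y),(w,h),a=cv2.minAreaRect((P[:,:2]*1000).astype(np.float32))
    if w<h: w,h,a=h,w,a+90
    return [round(v,1) for v in (x,y,w,h,(a+90)%180-90)]
E
python3 - <<'E'
from h import *
for n in("top","scene"):
    c=np.load(f"{n}0.npz"); g=cv2.cvtColor(c["image"],cv2.COLOR_RGB2GRAY); P=cloud(c)
    m=(g<75).astype(np.uint8)
    cs,hi=cv2.findContours(m,cv2.RETR_CCOMP,cv2.CHAIN_APPROX_NONE)
    print(n,"tape z=0")
    for k,q in zip(cs,hi[0]):
        W=ray(c,k.reshape(-1,2),0); 
        if len(k)<12 or cv2.contourArea(k)>9000: continue
        r=rect(W)
        if 250<r[0]<800 and abs(r[1])<420: print("hole" if q[3]>=0 else "out",k.reshape(-1,2).mean(0).round(),r)
    ok=(P[...,0]>.25)&(P[...,0]<.8)&(abs(P[...,1])<.45)
    tz=np.nanmedian(P[ok][:,2]); print("table z",tz)
    hm=(ok&(P[...,2]-tz>.009)).astype(np.uint8)
    N,L,S,_=cv2.connectedComponentsWithStats(hm)
    for i in range(1,N):
        if S[i,4]<40: continue
        Q=P[L==i]; print("obj",S[i],"med",Q.mean(0).round(3),"zmax",Q[:,2].max().round(3),rect(Q),"top:",rect(Q[Q[:,2]>Q[:,2].max()-.008]))
E
```

```text
top tape z=0
out [300. 223.] [508.8, 83.8, 54.5, 25.0, -62.7]
out [294. 212.] [546.0, 97.5, 53.4, 47.8, 85.8]
out [335. 210.] [547.4, -36.3, 38.4, 37.6, -4.2]
out [369. 208.] [537.0, -138.6, 52.1, 27.9, -46.1]
out [295. 218.] [525.9, 97.6, 158.2, 117.9, 2.9]
hole [295. 218.] [525.6, 97.6, 144.5, 103.9, 2.9]
out [417. 196.] [566.5, -291.9, 48.4, 40.2, 66.7]
out [232. 217.] [541.0, 290.8, 210.6, 120.7, 8.8]
hole [229. 212.] [559.4, 302.6, 38.5, 18.9, -1.6]
hole [222. 214.] [555.6, 329.5, 87.0, 33.4, 2.4]
hole [241. 212.] [556.2, 261.1, 100.3, 42.2, 1.6]
out [334. 177.] [641.4, -38.8, 39.4, 35.1, -4.2]
out [367. 176.] [639.5, -132.9, 38.3, 36.1, 85.8]
out [415. 195.] [574.6, -286.0, 303.9, 106.1, -11.4]
hole [415. 195.] [574.6, -288.0, 289.9, 96.0, -11.3]
table z -0.0008739862258657293
obj [254 125  11   7  41] med [0.798 0.184 0.088] zmax 0.111 [797.0, 183.1, 30.0, 5.8, -88.9] top: [795.9, 185.9, 24.2, 4.2, -85.9]
obj [ 219  172   21   80 1057] med [0.559 0.291 0.038] zmax 0.059 [557.4, 288.6, 247.8, 61.7, 5.7] top: [642.7, 290.3, 46.6, 32.9, -13.7]
obj [405 173  27  36 588] med [ 0.57
[... 1459 characters left out ...]
 -438.9, 53.9, 22.0, 0.1]
obj [197 180  39  29 621] med [ 0.581 -0.288  0.023] zmax 0.029 [580.8, -293.9, 104.5, 65.9, -23.6] top: [575.7, -292.5, 91.5, 65.2, -22.3]
obj [ 337  182   27   55 1175] med [0.538 0.097 0.092] zmax 0.154 [525.5, 93.9, 60.0, 55.5, -42.9] top: [521.9, 91.2, 45.7, 43.0, 25.4]
obj [ 399  223   42   81 1499] med [0.583 0.295 0.041] zmax 0.059 [556.5, 289.3, 251.2, 61.4, 5.2] top: [644.2, 296.1, 57.6, 36.7, 0.1]
obj [472 250  27  46 701] med [0.531 0.431 0.042] zmax 0.056 [519.3, 429.5, 110.7, 40.9, -0.0] top: [518.6, 429.6, 109.4, 40.4, 0.1]
obj [330 299  18  21 170] med [0.798 0.184 0.089] zmax 0.109 [797.0, 183.2, 36.5, 6.0, 90.0] top: [796.8, 183.3, 36.5, 5.3, 88.3]
```

Both views agree to about 2–4 mm. Plan: pack to spare, mic to its box, flask to its ring, then pack to its box. I'll go above the pack first.

>>> carry_out --plan '[0,0,0,-0.016,-0.015,0,0.085,0,0,0,-0.048,-0.045,0,0.085,0,0,0,-0.081,-0.075,0,0.085,0,0,0,-0.115,-0.107,0,0.085,0,0,0,-0.15,-0.139,0,0.085,0,0,0,-0.185,-0.171,0,0.085,0,0,0,-0.22,-0.204,0,0.085,0,0,0,-0.255,-0.236,0,0.085,0,0,0,-0.29,-0.269,0,0.085,0,0,0,-0.325,-0.301,0,0.085]' --force 40

```text
t: 1.1
eef_pos: [0.3963, 0.1014, 0.2532]
orientation: [180.0, -0.0, 157.1]
contact_force: [1.0, 0.2, -0.2]
finger_gap: 0.0848
finger_force: 0.0
```

>>> carry_out --plan '[0,0,0,-0.036,-0.033,0,0.085,0,0,0,-0.071,-0.066,0,0.085,0,0,0,-0.106,-0.098,0,0.085,0,0,0,-0.141,-0.13,0,0.085,0,0,0,-0.176,-0.163,0,0.085,0,0,0,-0.211,-0.195,0,0.085,0,0,0,-0.244,-0.226,0,0.085,0,0,0,-0.274,-0.254,0.01,0.085,0,0,0,-0.3,-0.278,0.03,0.085,0,0,0,-0.318,-0.295,0.05,0.085]'

```text
t: 2.1
eef_pos: [0.5753, -0.2946, 0.2022]
orientation: [-180.0, 0.0, 157.1]
contact_force: [0.2, -0.0, -0.3]
finger_gap: 0.0849
finger_force: 0.0
```

>>> carry_out --plan '[0,0,0,0,0,0.02,0.085,0,0,0,0,0,0.05,0.085,0,0,0,0,0,0.08,0.085,0,0,0,0,0,0.1,0.085,0,0,0,0,0,0.12,0.085,0,0,0,0,0,0.13,0.085,0,0,0,0,0,0.14,0.085,0,0,0,0,0,0.14,0.085,0,0,0,0,0,0.14,0.085,0,0,0,0,0,0.14,0.085]'

```text
t: 3.1
eef_pos: [0.5754, -0.2925, 0.0644]
orientation: [-180.0, 0.1, 157.2]
contact_force: [0.3, -0.0, 0.4]
finger_gap: 0.0853
finger_force: 0.0
```

```bash
python3 - <<'E'
from bench import *
import cv2
for i in range(3):
    s=sense(); print(s["eef_pos"],s["orientation"]); c=read_camera("scene")
cv2.imwrite("pics/a.png",cv2.resize(c["image"][120:260,120:330,::-1],None,fx=3.5,fy=3.5,interpolation=cv2.INTER_CUBIC))
E
```

```text
[ 0.57535988 -0.29249475  0.06437675] [-1.79979638e+02  1.03000364e-01  1.57152404e+02]
[ 0.57535065 -0.29248251  0.06439801] [-1.79980410e+02  1.05685722e-01  1.57150192e+02]
[ 0.57526536 -0.2924389   0.06431153] [-1.79980471e+02  9.72387438e-02  1.57150641e+02]
```

View pics/a.png

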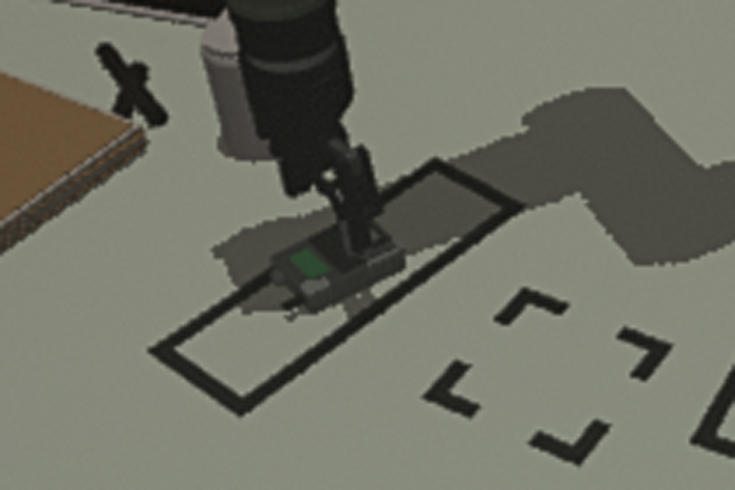

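The crop shows the open fingers above the pack, with its display at about (308,262) and its aerial towards (292,312), away from the base. I'll lower and close.

>>> carry_out --plan '[0,0,0,0,0,0.01,0.085,0,0,0,0,0,0.02,0.085,0,0,0,0,0,0.03,0.085,0,0,0,0,0,0.036,0.085,0,0,0,0,0,0.036,0.085,0,0,0,0,0,0.036,0.05,0,0,0,0,0,0.036,0.05,0,0,0,0,0,0.036,0.05,0,0,0,0,0,0.036,0.05,0,0,0,0,0,0.036,0.05]'

```text
t: 4.25
eef_pos: [0.5751, -0.2923, 0.0278]
orientation: [-180.0, 0.1, 157.1]
contact_force: [-0.2, -0.2, 2.3]
finger_gap: 0.0608
finger_force: 45.1
```

>>> carry_out --plan '[0,0,0,0,0,-0.015,0.05,0,0,0,0,0,-0.04,0.05,0,0,-4,0.006,0.018,-0.07,0.05,0,0,-10,0.018,0.053,-0.08,0.05,0,0,-16,0.032,0.095,-0.08,0.05,0,0,-21,0.046,0.136,-0.08,0.05,0,0,-25,0.058,0.171,-0.08,0.05,0,0,-25.75,0.0645,0.19,-0.075,0.05,0,0,-25.75,0.0665,0.196,-0.06,0.05,0,0,-25.75,0.0665,0.196,-0.045,0.05]'

```text
t: 5.25
eef_pos: [0.59, -0.084, 0.0732]
orientation: [-180.0, 0.1, -177.0]
contact_force: [-1.5, -0.2, -2.0]
finger_gap: 0.0608
finger_force: 44.8
```

>>> carry_out --plan '[0,0,0,0,0,0.012,0.05,0,0,0,0,0,0.024,0.05,0,0,0,0,0,0.034,0.05,0,0,0,0,0,0.04,0.05,0,0,0,0,0,0.043,0.05,0,0,0,0,0,0.045,0.05,0,0,0,0,0,0.045,0.05,0,0,0,0,0,0.045,0.085,0,0,0,0,0,0.045,0.085,0,0,0,0,0,0.045,0.085]'

```text
t: 6.25
eef_pos: [0.5898, -0.0857, 0.0276]
orientation: [-180.0, 0.0, -177.1]
contact_force: [-0.1, -0.3, 0.2]
finger_gap: 0.0848
finger_force: 0.0
```

>>> carry_out --plan '[0,0,0,0,0,-0.02,0.085,0,0,0,0,0,-0.06,0.085,0,0,0,0,0,-0.1,0.085,0,0,0,0,0,-0.15,0.085,0,0,0,0,0,-0.19,0.085,0,0,0,0,0.03,-0.21,0.085,0,0,0,0,0.07,-0.21,0.085,0,0,0,0,0.11,-0.21,0.085,0,0,0,0,0.155,-0.21,0.085,0,0,0,0,0.2,-0.21,0.085]'

```text
t: 7.25
eef_pos: [0.5792, 0.1156, 0.2376]
orientation: [180.0, 0.0, -177.1]
contact_force: [0.9, -0.1, -0.3]
finger_gap: 0.0849
finger_force: 0.0
```

```bash
python3 - <<'E'
from h import *
for n in("top","scene"):
    c=np.load(f"{n}0.npz"); P=cloud(c).reshape(-1,3)
    s=(abs(P[:,0]-.557)<.14)&(abs(P[:,1]-.29)<.05)&(P[:,2]>.012); Q=P[s]
    H=Q[(Q[:,0]<.59)&(Q[:,2]>.028)]
    vx,vy,x0,y0=cv2.fitLine((H[:,:2]).astype(np.float32),cv2.DIST_HUBER,0,.001,.001).ravel()
    a=np.degrees(np.arctan(vy/vx)); d=np.array([vx,vy])*np.sign(vx); u=(Q[:,:2]-[x0,y0])@d
    lo,hi=np.percentile(u,[.3,99.7]); print(n,len(H),a,"ends",u.min(),u.max(),lo,hi,"mid",[x0,y0]+d*(u.min()+u.max())/2, "zmed",np.median(H[:,2]),"side",np.percentile((Q[:,:2]-[x0,y0])@[-d[1],d[0]],[1,99]))
E
```

```text
top 545 0.98119175 ends -0.08014545880154365 0.16740346620444813 -0.07990613495344233 0.1634387434401423 mid [0.55674409 0.29163101] zmed 0.03653094445756024 side [-0.02252692  0.02477741]
scene 677 2.1305547 ends -0.09949265191732008 0.15239548123720448 -0.0987907509706133 0.15116858653204146 mid [0.55603351 0.29517062] zmed 0.039314563231613565 side [-0.02825358  0.0239425 ]
```

>>> carry_out --plan '[0,0,1.4,0.004,0.045,0,0.085,0,0,1.4,0.004,0.09,0,0.085,0,0,1.4,0.004,0.13,0,0.085,0,0,1.4,0.004,0.165,0.02,0.085,0,0,1.4,0.004,0.1795,0.05,0.085,0,0,1.4,0.004,0.1795,0.09,0.085,0,0,1.4,0.004,0.1795,0.12,0.085,0,0,1.4,0.004,0.1795,0.14,0.085,0,0,1.4,0.004,0.1795,0.15,0.085,0,0,1.4,0.004,0.1795,0.15,0.085]'

```text
t: 8.25
eef_pos: [0.5654, 0.2928, 0.0859]
orientation: [-180.0, -0.1, -178.5]
contact_force: [0.4, 0.1, 0.2]
finger_gap: 0.0852
finger_force: 0.0
```

```bash
python3 - <<'E'
from bench import *
import cv2,numpy as np
s=sense();print(s["eef_pos"],s["orientation"])
a=read_camera("scene")["image"][160:330,340:520,::-1];b=read_camera("top")["image"][150:320,150:330,::-1]
f=lambda i:cv2.resize(i,(396,374),interpolation=cv2.INTER_CUBIC)
cv2.imwrite("pics/b.png",np.hstack([f(a),f(b)]))
E
```

```text
[0.56539627 0.29282752 0.08594741] [-1.79950349e+02 -1.43002813e-01 -1.78500975e+02]
```

View pics/b.png

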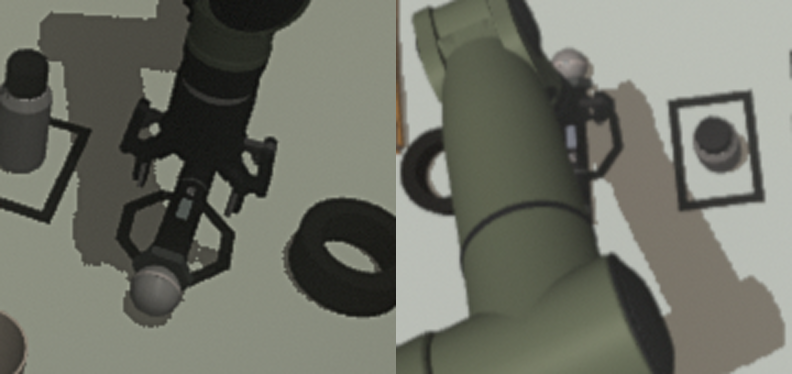

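The fingers straddle the mic handle behind its ring: grille at (155,290) on the left, fingers at (140,150) and (255,170). I'll lower and grip.

>>> carry_out --plan '[0,0,0,0,0,0.015,0.085,0,0,0,0,0,0.03,0.085,0,0,0,0,0,0.045,0.085,0,0,0,0,0,0.055,0.085,0,0,0,0,0,0.058,0.085,0,0,0,0,0,0.058,0.028,0,0,0,0,0,0.058,0.028,0,0,0,0,0,0.058,0.028,0,0,0,0,0,0.058,0.028,0,0,0,0,0,0.058,0.028]' --force 50

```text
t: 9.35
eef_pos: [0.567, 0.2936, 0.0303]
orientation: [180.0, 0.1, -178.5]
contact_force: [-0.4, 0.2, 4.3]
finger_gap: 0.0356
finger_force: 49.8
```

>>> carry_out --plan '[0,0,0,0,0,0,0.028,0,0,0,0,0,0,0.028,0,0,0,0,0,-0.01,0.028,0,0,0,0,0,-0.03,0.028,0,0,0,0,0,-0.06,0.028,0,0,0,0,0,-0.095,0.028,0,0,0,0,0,-0.13,0.028,0,0,0,0,0,-0.165,0.028,0,0,0,0,0,-0.195,0.028,0,0,0,0,0,-0.21,0.028]'

```text
t: 10.35
eef_pos: [0.5669, 0.2933, 0.2425]
orientation: [180.0, 0.2, -178.5]
contact_force: [0.6, -0.0, -3.0]
finger_gap: 0.0353
finger_force: 50.6
```

>>> carry_out --plan '[0,0,0,0,-0.008,0,0.028,0,0,0,0,-0.024,0,0.028,0,0,0,0,-0.048,0,0.028,0,0,0,0,-0.078,0,0.028,0,0,0.5,0,-0.11,0,0.028,0,0,1.5,0,-0.145,0,0.028,0,0,2.5,0,-0.18,0,0.028,0,0,4,0,-0.215,0,0.028,0,0,5,0,-0.25,0,0.028,0,0,6,0,-0.285,0,0.028]'

```text
t: 11.35
eef_pos: [0.5717, 0.0057, 0.2371]
orientation: [-180.0, -0.2, 175.4]
contact_force: [1.0, -0.7, -2.8]
finger_gap: 0.0359
finger_force: 50.6
```

>>> carry_out --plan '[0,0,1,-0.004,-0.035,0,0.028,0,0,2,-0.008,-0.07,0,0.028,0,0,3,-0.011,-0.105,0,0.028,0,0,4,-0.015,-0.14,0,0.028,0,0,5,-0.019,-0.175,0,0.028,0,0,6,-0.022,-0.208,0,0.028,0,0,6.85,-0.026,-0.239,0,0.028,0,0,6.85,-0.029,-0.267,0,0.028,0,0,6.85,-0.031,-0.287,0,0.028,0,0,6.85,-0.032,-0.2965,0.01,0.028]'

```text
t: 12.35
eef_pos: [0.5817, -0.2923, 0.2287]
orientation: [-180.0, 0.0, 168.5]
contact_force: [0.6, -0.3, -2.2]
finger_gap: 0.0355
finger_force: 50.6
```

>>> carry_out --plan '[0,0,0,0,0,0.02,0.028,0,0,0,0,0,0.05,0.028,0,0,0,0,0,0.08,0.028,0,0,0,0,0,0.11,0.028,0,0,0,0,0,0.13,0.028,0,0,0,0,0,0.145,0.028,0,0,0,0,0,0.15,0.028,0,0,0,0,0,0.15,0.028,0,0,0,0,0,0.15,0.028,0,0,0,0,0,0.15,0.028]'

```text
t: 13.35
eef_pos: [0.5833, -0.2903, 0.0807]
orientation: [-180.0, 0.1, 168.7]
contact_force: [0.8, -0.0, -2.6]
finger_gap: 0.0352
finger_force: 50.6
```

```bash
python3 - <<'E'
from bench import *
from h import *
s=sense();print(s["eef_pos"],s["orientation"])
c=read_camera("scene"); np.savez("s1.npz",**c); t=read_camera("top"); np.savez("t1.npz",**t)
f=lambda i:cv2.resize(i,(396,374),interpolation=cv2.INTER_CUBIC)
cv2.imwrite("pics/c.png",np.hstack([f(c["image"][110:280,120:300,::-1]),f(t["image"][110:280,330:510,::-1])]))
# ring, now free
for n,c in(("scene",c),("top",t)):
    m=(cv2.cvtColor(c["image"],cv2.COLOR_RGB2GRAY)<75).astype(np.uint8)
    cs,hi=cv2.findContours(m,cv2.RETR_CCOMP,cv2.CHAIN_APPROX_NONE)
    for k,q in zip(cs,hi[0]):
        if len(k)<20: continue
        W=ray(c,k.reshape(-1,2),0); r=rect(W)
        if abs(r[0]-555)<60 and abs(r[1]-293)<60: print(n,q[3]>=0,r,"circle",cv2.minEnclosingCircle((W[:,:2]*1000).astype(np.float32)))
E
```

```text
[ 0.58329048 -0.29028482  0.08068966] [-1.79952202e+02  1.30594830e-01  1.68657937e+02]
scene False [552.3, 292.6, 124.1, 123.6, 52.7] circle ((552.4697875976562, 293.1043701171875), 66.24481201171875)
scene True [552.2, 292.4, 102.2, 100.4, 6.5] circle ((552.5587768554688, 292.8737487792969), 54.039710998535156)
top False [555.5, 292.7, 118.1, 117.5, 52.7] circle ((555.5612182617188, 293.05682373046875), 62.635528564453125)
top True [555.3, 292.7, 106.1, 105.4, 52.2] circle ((555.4661254882812, 292.4878845214844), 56.26174545288086)
```

View pics/c.png

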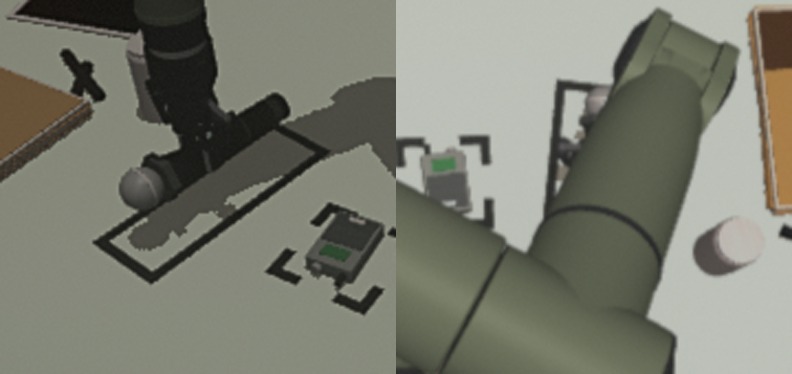

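The mic hangs level over its box, grille at (140,188) on the left, and the pack is parked in the spare corners. The ring centre comes out at (0.554, 0.293). I'll set the mic down.

>>> carry_out --plan '[0,0,0,0,0,0.012,0.028,0,0,0,0,0,0.024,0.028,0,0,0,0,0,0.034,0.028,0,0,0,0,0,0.041,0.028,0,0,0,0,0,0.045,0.028,0,0,0,0,0,0.048,0.028,0,0,0,0,0,0.05,0.028,0,0,0,0,0,0.051,0.028,0,0,0,0,0,0.051,0.028,0,0,0,0,0,0.051,0.028]'

```text
t: 14.45
eef_pos: [0.5823, -0.2897, 0.0302]
orientation: [-180.0, 0.0, 168.7]
contact_force: [-4.6, 2.9, 8.0]
finger_gap: 0.0357
finger_force: 51.9
```

>>> carry_out --plan '[0,0,0,0,0,0,0.045,0,0,0,0,0,0,0.06,0,0,0,0,0,0,0.08,0,0,0,0,0,0,0.08,0,0,0,0,0,0,0.08,0,0,0,0,0,-0.02,0.08,0,0,0,0,0,-0.06,0.08,0,0,0,0,0,-0.11,0.08,0,0,0,0,0,-0.16,0.08,0,0,0,0,0,-0.21,0.08]'

```text
t: 15.45
eef_pos: [0.5821, -0.2896, 0.2401]
orientation: [180.0, -0.0, 168.7]
contact_force: [1.3, -0.7, -0.8]
finger_gap: 0.0803
finger_force: 0.0
```

>>> carry_out --plan '[0,0,-1,0.007,0.02,0,0.08,0,0,-3,0.022,0.06,0,0.08,0,0,-5,0.039,0.105,0,0.08,0,0,-7,0.056,0.15,0,0.08,0,0,-9,0.073,0.196,0,0.08,0,0,-10,0.09,0.242,0,0.08,0,0,-11.35,0.107,0.288,0,0.08,0,0,-11.35,0.121,0.327,0,0.08,0,0,-11.35,0.131,0.353,0,0.08,0,0,-11.35,0.134,0.362,0,0.08]'

```text
t: 16.45
eef_pos: [0.5214, 0.094, 0.2384]
orientation: [180.0, -0.0, -179.8]
contact_force: [0.1, -0.1, 0.5]
finger_gap: 0.0802
finger_force: 0.0
```

>>> carry_out --plan '[0,0,0,0,0,0,0.08,0,0,0,0,0,0.02,0.08,0,0,0,0,0,0.04,0.08,0,0,0,0,0,0.05,0.08,0,0,0,0,0,0.05,0.08,0,0,0,0,0,0.05,0.08,0,0,0,0,0,0.05,0.08,0,0,0,0,0,0.05,0.08,0,0,0,0,0,0.05,0.08,0,0,0,0,0,0.05,0.08]'

```text
t: 17.45
eef_pos: [0.5225, 0.0915, 0.1887]
orientation: [-180.0, 0.0, -180.0]
contact_force: [-0.3, 0.8, -0.7]
finger_gap: 0.0799
finger_force: 0.0
```

```bash
python3 - <<'E'
from bench import *
from h import *
s=sense();print(s["eef_pos"],s["orientation"])
c=read_camera("scene"); np.savez("s2.npz",**c); t=read_camera("top"); np.savez("t2.npz",**t)
f=lambda i:cv2.resize(i,(396,374),interpolation=cv2.INTER_CUBIC)
cv2.imwrite("pics/d.png",np.hstack([f(c["image"][110:280,260:440,::-1]),f(t["image"][110:280,330:510,::-1])]))
for n,c in(("top",t),("scene",c)):
    P=cloud(c).reshape(-1,3)
    Q=P[(abs(P[:,0]-.573)<.16)&(abs(P[:,1]+.288)<.075)&(P[:,2]>.012)&(P[:,2]<.08)]
    H=Q[(Q[:,0]<.6)&(Q[:,2]>.028)]
    vx,vy,x0,y0=cv2.fitLine(H[:,:2].astype(np.float32),cv2.DIST_HUBER,0,.001,.001).ravel()
    d=np.array([vx,vy])*np.sign(vx); u=(Q[:,:2]-[x0,y0])@d
    print(n,np.degrees(np.arctan(vy/vx)),"len",np.ptp(u),"mid",[x0,y0]+d*(u.min()+u.max())/2)
E
```

```text
[0.52248351 0.09154976 0.1886548 ] [-1.79999675e+02  4.04289508e-02 -1.79989758e+02]
top -11.461957 len 0.24670356972950408 mid [ 0.5724462  -0.28752315]
scene -10.582864 len 0.25121200961698287 mid [ 0.57268957 -0.27948215]
```

View pics/d.png

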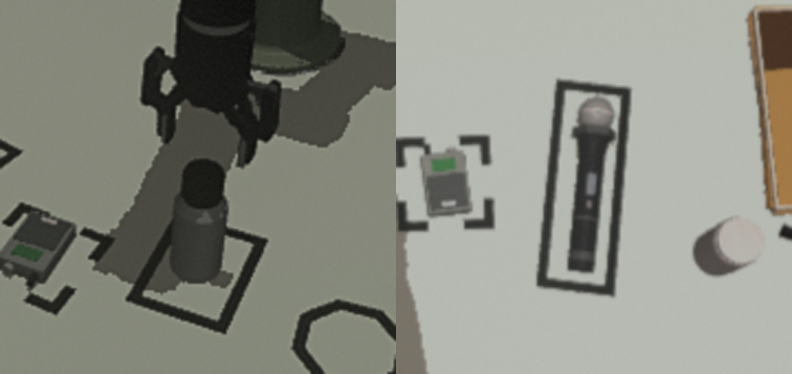

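The mic lies along the middle of its box, grille at (597,112) in the right half. The open fingers are centred above the flask cap, at (203,180) in the left half. I'll grip the cap.

>>> carry_out --plan '[0,0,0,0,0,0.012,0.08,0,0,0,0,0,0.026,0.08,0,0,0,0,0,0.04,0.08,0,0,0,0,0,0.048,0.08,0,0,0,0,0,0.05,0.08,0,0,0,0,0,0.05,0.06,0,0,0,0,0,0.05,0.05,0,0,0,0,0,0.05,0.036,0,0,0,0,0,0.05,0.036,0,0,0,0,0,0.05,0.036]' --force 60

```text
t: 18.55
eef_pos: [0.523, 0.0917, 0.1391]
orientation: [180.0, 0.1, -180.0]
contact_force: [0.1, 1.6, 5.4]
finger_gap: 0.0436
finger_force: 61.3
```

>>> carry_out --plan '[0,0,0,0,0,0,0.036,0,0,0,0,0,0,0.036,0,0,0,0,0,-0.005,0.036,0,0,0,0,0,-0.012,0.036,0,0,0,0,0,-0.02,0.036,0,0,0,0,0,-0.028,0.036,0,0,0,0,0,-0.036,0.036,0,0,0,0,0,-0.044,0.036,0,0,0,0,0,-0.048,0.036,0,0,0,0,0,-0.05,0.036]'

```text
t: 19.55
eef_pos: [0.5225, 0.0915, 0.1889]
orientation: [180.0, 0.1, -180.0]
contact_force: [0.7, -0.0, -3.1]
finger_gap: 0.044
finger_force: 61.4
```

>>> carry_out --plan '[0,0,0,-0.001,0.004,0,0.036,0,0,0,-0.002,0.014,0,0.036,0,0,0,-0.005,0.03,0,0.036,0,0,0,-0.008,0.05,0,0.036,0,0,0,-0.012,0.074,0,0.036,0,0,0,-0.016,0.1,0,0.036,0,0,0,-0.02,0.126,0,0.036,0,0,0,-0.024,0.15,0,0.036,0,0,0,-0.027,0.171,0,0.036,0,0,0,-0.029,0.186,0,0.036]'

```text
t: 20.55
eef_pos: [0.5508, 0.2803, 0.1877]
orientation: [180.0, -0.0, -179.9]
contact_force: [0.7, 0.5, -4.4]
finger_gap: 0.0439
finger_force: 61.6
```

>>> carry_out --plan '[0,0,0,-0.0015,0.009,0,0.036,0,0,0,-0.0025,0.014,0,0.036,0,0,0,-0.0025,0.0155,0,0.036,0,0,0,-0.0025,0.0155,0.01,0.036,0,0,0,-0.0025,0.0155,0.02,0.036,0,0,0,-0.0025,0.0155,0.03,0.036,0,0,0,-0.0025,0.0155,0.038,0.036,0,0,0,-0.0025,0.0155,0.042,0.036,0,0,0,-0.0025,0.0155,0.042,0.036,0,0,0,-0.0025,0.0155,0.042,0.036]'

```text
t: 21.55
eef_pos: [0.5539, 0.293, 0.1464]
orientation: [180.0, 0.0, 180.0]
contact_force: [-0.4, -0.1, -3.1]
finger_gap: 0.0435
finger_force: 61.7
```

```bash
python3 - <<'E'
from bench import *
import cv2,numpy as np
s=sense();print(s["eef_pos"])
a=read_camera("scene")["image"][160:330,340:520,::-1]
cv2.imwrite("pics/e.png",cv2.resize(a,(540,510),interpolation=cv2.INTER_CUBIC))
E
```

```text
[0.55390934 0.29301549 0.14638507]
```

View pics/e.png

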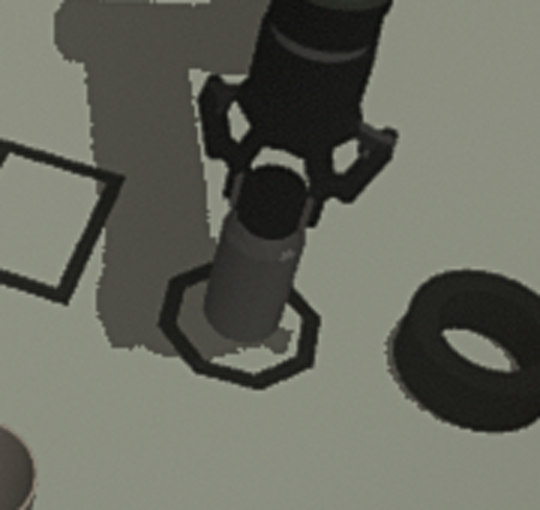

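The flask hangs upright just above the ring, its foot at about (243,325) inside the octagon. I'll set it down and release.

>>> carry_out --plan '[0,0,0,0,0,0.002,0.036,0,0,0,0,0,0.004,0.036,0,0,0,0,0,0.006,0.036,0,0,0,0,0,0.0075,0.036,0,0,0,0,0,0.008,0.036,0,0,0,0,0,0.008,0.036,0,0,0,0,0,0.008,0.05,0,0,0,0,0,0.008,0.065,0,0,0,0,0,0.008,0.08,0,0,0,0,0,0.008,0.08]'

```text
t: 22.6
eef_pos: [0.5539, 0.293, 0.1382]
orientation: [180.0, 0.0, 180.0]
contact_force: [-1.2, -0.5, 0.3]
finger_gap: 0.0799
finger_force: 0.0
```

>>> carry_out --plan '[0,0,0,0,0,0,0.08,0,0,0,0,0,0,0.08,0,0,0,0,0,-0.01,0.08,0,0,0,0,0,-0.025,0.08,0,0,0,0,0,-0.045,0.08,0,0,0,0,0,-0.07,0.08,0,0,0,0,0,-0.1,0.08,0,0,0,0,-0.03,-0.1,0.085,0,0,0,-0.002,-0.07,-0.1,0.085,0,0,0,-0.005,-0.11,-0.1,0.085]'

```text
t: 23.6
eef_pos: [0.5588, 0.1823, 0.2395]
orientation: [180.0, 0.1, -179.9]
contact_force: [-0.1, -0.8, 0.1]
finger_gap: 0.0853
finger_force: 0.0
```

>>> carry_out --plan '[0,0,-2.9,-0.004,-0.038,0,0.085,0,0,-2.9,-0.009,-0.078,0,0.085,0,0,-2.9,-0.014,-0.12,0,0.085,0,0,-2.9,-0.019,-0.164,0,0.085,0,0,-2.9,-0.024,-0.205,0.01,0.085,0,0,-2.9,-0.029,-0.24,0.03,0.085,0,0,-2.9,-0.031,-0.261,0.06,0.085,0,0,-2.9,-0.031,-0.269,0.1,0.085,0,0,-2.9,-0.031,-0.269,0.13,0.085,0,0,-2.9,-0.031,-0.269,0.15,0.085]' --force 40

```text
t: 24.6
eef_pos: [0.5887, -0.0864, 0.0866]
orientation: [180.0, -0.1, -177.2]
contact_force: [-0.6, -0.7, -0.2]
finger_gap: 0.085
finger_force: 0.0
```

>>> carry_out --plan '[0,0,0,0,0,0.015,0.085,0,0,0,0,0,0.03,0.085,0,0,0,0,0,0.045,0.085,0,0,0,0,0,0.056,0.085,0,0,0,0,0,0.06,0.085,0,0,0,0,0,0.06,0.05,0,0,0,0,0,0.06,0.05,0,0,0,0,0,0.06,0.05,0,0,0,0,0,0.06,0.05,0,0,0,0,0,0.06,0.05]'

```text
t: 25.6
eef_pos: [0.5904, -0.0861, 0.0291]
orientation: [-180.0, 0.1, -177.1]
contact_force: [-0.2, 0.5, 3.5]
finger_gap: 0.0609
finger_force: 45.0
```

```bash
python3 - <<'E'
from bench import *
from h import *
s=sense();print(s["eef_pos"],s["orientation"])
for n in("top","scene"):
    c=read_camera(n); m=(cv2.cvtColor(c["image"],cv2.COLOR_RGB2GRAY)<75).astype(np.uint8)
    cs,hi=cv2.findContours(m,cv2.RETR_CCOMP,cv2.CHAIN_APPROX_NONE)
    for k,q in zip(cs,hi[0]):
        if len(k)<40: continue
        r=rect(ray(c,k.reshape(-1,2),0))
        if abs(r[0]-525)<40 and abs(r[1]-97)<40: print(n,"box",q[3]>=0,r)
    P=cloud(c); P=P.reshape(-1,3)
    Q=P[(abs(P[:,0]-.554)<.06)&(abs(P[:,1]-.293)<.06)&(P[:,2]>.135)&(P[:,2]<.16)]
    if len(Q): print(n,"cap",rect(Q),len(Q))
E
```

```text
[ 0.59041602 -0.08614615  0.0291376 ] [-1.79977064e+02  8.18786924e-02 -1.77097337e+02]
top cap [553.6, 291.4, 45.1, 43.4, 2.0] 211
scene box False [522.6, 96.8, 163.0, 122.0, 2.8]
scene box True [522.6, 96.8, 140.6, 99.3, 2.8]
scene cap [555.0, 293.0, 45.3, 43.7, 61.6] 338
```

>>> carry_out --plan '[0,0,0,0,0,-0.015,0.05,0,0,0,0,0,-0.04,0.05,0,0,0,0.005,0.017,-0.065,0.05,0,0,0,0.015,0.05,-0.08,0.05,0,0,0,0.027,0.089,-0.08,0.05,0,0,0,0.039,0.129,-0.08,0.05,0,0,0,0.05,0.163,-0.08,0.05,0,0,0,0.055,0.181,-0.075,0.05,0,0,0,0.0565,0.1865,-0.06,0.05,0,0,0,0.0565,0.1865,-0.05,0.05]'

```text
t: 26.7
eef_pos: [0.5229, 0.0985, 0.0774]
orientation: [180.0, -0.1, -177.0]
contact_force: [-0.6, -0.5, -1.0]
finger_gap: 0.061
finger_force: 44.4
```

```bash
python3 - <<'E'
from bench import *
from h import *
print(sense()["eef_pos"])
for n in("t2","s2"):
    P=cloud(np.load(n+".npz")).reshape(-1,3)
    Q=P[(abs(P[:,0]-.59)<.07)&(abs(P[:,1]+.086)<.06)&(P[:,2]>.018)&(P[:,2]<.06)]
    print(n,rect(Q))
c=read_camera("scene")["image"][150:300,230:430,::-1]
cv2.imwrite("pics/f.png",cv2.resize(c,(600,450),interpolation=cv2.INTER_CUBIC))
E
```

```text
[0.52286857 0.0984526  0.07743256]
t2 [596.7, -86.9, 103.4, 61.9, 2.9]
s2 [594.6, -86.6, 102.4, 64.1, 1.4]
```

View pics/f.png

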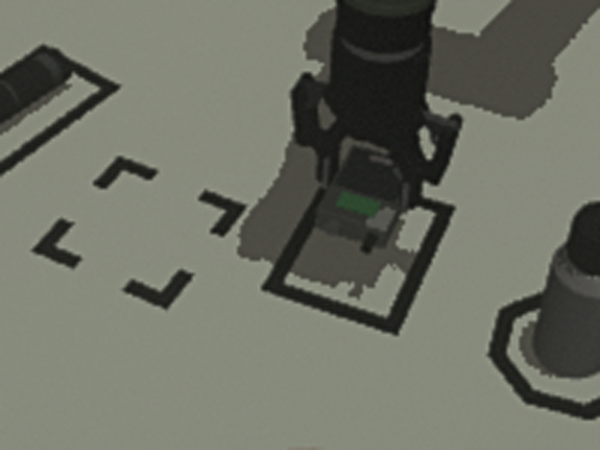

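The pack is held level, display up, over the middle of its box at (360,220), and the flask is upright in its ring. I'll lower it with a 1 mm shift and release.

>>> carry_out --plan '[0,0,0,-0.0015,0,0.012,0.05,0,0,0,-0.0015,0,0.024,0.05,0,0,0,-0.0015,0,0.035,0.05,0,0,0,-0.0015,0,0.043,0.05,0,0,0,-0.0015,0,0.047,0.05,0,0,0,-0.0015,0,0.05,0.05,0,0,0,-0.0015,0,0.05,0.05,0,0,0,-0.0015,0,0.05,0.085,0,0,0,-0.0015,0,0.05,0.085,0,0,0,-0.0015,0,0.05,0.085]'

```text
t: 27.75
eef_pos: [0.5258, 0.0975, 0.0285]
orientation: [-180.0, 0.0, -177.1]
contact_force: [0.0, 0.5, 0.3]
finger_gap: 0.0851
finger_force: 0.0
```

>>> carry_out --plan '[0,0,0,0,0,0,0.085,0,0,0,0,0,-0.01,0.085,0,0,0,0,0,-0.04,0.085,0,0,0,0,0,-0.08,0.085,0,0,0,0,0,-0.12,0.085,0,0,0,0,0,-0.16,0.085,0,0,0,0.02,-0.03,-0.2,0.085,0,0,0,0.05,-0.07,-0.2,0.085,0,0,0,0.08,-0.11,-0.2,0.085,0,0,0,0.1,-0.14,-0.2,0.085]'

```text
t: 28.75
eef_pos: [0.431, -0.0487, 0.2294]
orientation: [-179.9, 0.1, -177.1]
contact_force: [0.4, -0.7, 0.4]
finger_gap: 0.085
finger_force: 0.0
```

```bash
python3 - <<'E'
from bench import *
from h import *
for n in("top","scene"):
    c=read_camera(n); P=cloud(c).reshape(-1,3); cv2.imwrite(f"pics/{n}9.png",c["image"][:,:,::-1])
    Q=P[(abs(P[:,0]-.524)<.08)&(abs(P[:,1]-.097)<.06)&(P[:,2]>.018)&(P[:,2]<.06)]; print(n,"pack incl aerial",rect(Q))
E
```

```text
top pack incl aerial [529.4, 95.9, 96.5, 62.1, 2.4]
scene pack incl aerial [529.7, 96.5, 101.6, 61.8, 2.7]
```

View pics/top9.png

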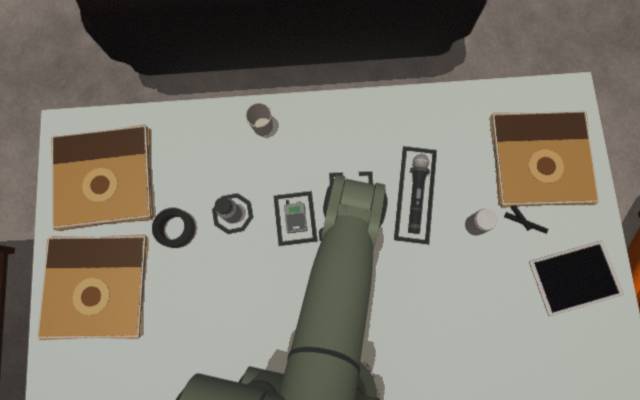

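View pics/scene9.png

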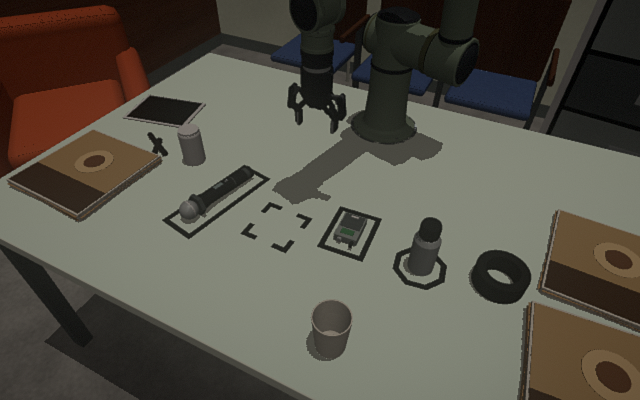

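Everything is in place: in the top view the mic is at (418,193), the pack at (296,217) and the flask at (230,210), each in its own outline. The bystanders are unmoved and the arm is clear.

```bash
python3 -c "
from bench import *
print(close_job())"
```

```text
the job is handed in; nothing more can be done
None
```

The microphone, belt pack and flask are each back in the middle of their own outline, the can and tape roll were left where they were, and the job was handed in at about 29 s of the 118 s allowed; the hand-in gave no verdict.

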